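# Pack out and wedge a heat sink in its jig

### The job

Pack out the gap in the jig: stand flat packers from the rack in it upright, against the heat sink, until the gap that is left is one the wedge can fill, then push the wedge, thin end down, between the last packer and the fence until you feel it jam tight before it reaches the bed. Finish still gripping the wedge there and keeping it pressed in, tight against fence and packers and through them against the heat sink; do not let go of it. Leave the other things on the bench where they are.

Things in the scene. Friction and masses are not known exactly. Their poses are not given: they have to be found in the camera images.
- jig: Aluminium bed plate 84 (x) x 124 (y) x 10 mm, fixed, carrying fence and heat sink, both 50 mm high above it (tops 60 mm above the bench). Origin: centre of its underside; z up. The gap between them runs along x, open above and at the ends, and is 18 to 34 mm wide along y, different every time. The jig stands left or right of the robot, the rack on the other side.
- fence: Plain upright aluminium plate, 60 (x) x 12 (y) x 50 mm high, rigid on the jig at its +y side. Origin: on its gap face, mid-width, at the level of the bed's top; y points away from the gap (its body lies from y = 0 to +12 mm). Axes as the jig's.
- heat_sink: Finned aluminium heat sink, 60 (x) x 45 (y) x 50 mm high, on the jig at its -y side, clamped so that it does not give. Origin: on its flat gap face, mid-width, at the level of the bed's top; +y points into the gap (its body lies from y = 0 to -45 mm). Axes as the jig's. The fence's origin minus this origin along y is the gap's width.
- rack: Black block 64 (x) x 128 (y) x 33 mm, fixed to the bench, with four slots 25 mm deep, 30 mm apart along y, in which three packers and (in the slot at the +y end) the wedge stand upright, axes as the rack's. Origin: centre of its underside. A soldering iron on its stand, up to 130 mm high, is fixed beyond, between rack and jig: carry parts above it.
- packer_1: One of three equal loose grey packers, 60 g: plate 44 (x) x 10 thick (y) x 50 mm high, foot ends cut 3 mm, with a light grip tab on top, 28 (x) x 10 (y), from 50 to 82 mm height, its top corners cut by 3 mm. Origin: centre of underside; z up. Grip across the 28 mm, fingertips above the shoulder, so that packers can stand face to face. One or two are needed. It stands by itself if let go square on the bed.
- packer_2: One of three equal loose grey packers, 60 g: plate 44 (x) x 10 thick (y) x 50 mm high, foot ends cut 3 mm, with a light grip tab on top, 28 (x) x 10 (y), from 50 to 82 mm height, its top corners cut by 3 mm. Origin: centre of underside; z up. Grip across the 28 mm, fingertips above the shoulder, so that packers can stand face to face. One or two are needed. It stands by itself if let go square on the bed.
- packer_3: One of three equal loose grey packers, 60 g: plate 44 (x) x 10 thick (y) x 50 mm high, foot ends cut 3 mm, with a light grip tab on top, 28 (x) x 10 (y), from 50 to 82 mm height, its top corners cut by 3 mm. Origin: centre of underside; z up. Grip across the 28 mm, fingertips above the shoulder, so that packers can stand face to face. One or two are needed. It stands by itself if let go square on the bed.
- wedge: Loose grey wedge, 60 g, 40 mm wide (x), 4 mm thick (y) at the foot, 20.2 mm at 54 mm height: -y face upright, 5 mm from the origin; +y face slopes, goes to the fence. Tab above, 34 (x) x 10 (y, centred), 54 to 86 mm height, top corners cut 3 mm. Origin: foot level, mid-width. Jams in a remaining gap of 5.5 to 18 mm; in a wider one it drops to the bed, loose.
- multimeter: Bystander: dark grey hand-held meter, 157x77x46 mm, lying on the bench. Origin: centre of its underside.
- tape_black: Bystander: roll of black tape, 68x70x18 mm, lying flat. Origin: centre of its underside.
- driver_yellow: Bystander: screwdriver with yellow handle, 18x168x17 mm, lying. Origin: centre of its underside.
- bin_caps: Bystander: blue open parts bin, 150x112x55 mm. Origin: centre of its underside.

How it is judged (in metres and radians):
On the way:
1. a packer stands upright on the bed in the gap (((x of packer_1 in the frame of jig between -0.015 and 0.015 m and y of packer_1 in the frame of heat_sink above 0.002 m and y of packer_1 in the frame of fence below -0.002 m and z of packer_1 in the frame of jig below 0.014 m and angle between packer_1's own z axis and vertical below 0.2 rad) or (x of packer_2 in the frame of jig between -0.015 and 0.015 m and y of packer_2 in the frame of heat_sink above 0.002 m and y of packer_2 in the frame of fence below -0.002 m and z of packer_2 in the frame of jig below 0.014 m and angle between packer_2's own z axis and vertical below 0.2 rad) or (x of packer_3 in the frame of jig between -0.015 and 0.015 m and y of packer_3 in the frame of heat_sink above 0.002 m and y of packer_3 in the frame of fence below -0.002 m and z of packer_3 in the frame of jig below 0.014 m and angle between packer_3's own z axis and vertical below 0.2 rad))), for 0.2 s.
At the end, for the whole second after the job is handed in: Wedge in the gap near mid-length (15 mm), upright and square (0.2 rad), foot 2 mm or more off the bed and 4 mm below the fence top, pressing fence and a packer over 2 N each; packers upright on the bed, one pressing the heat sink over 2 N; fingers still grip the wedge over 3 N (x of wedge in the frame of jig between -0.015 and 0.015 m and z of wedge in the frame of jig between 0.012 and 0.056 m and angle between wedge's own z axis and vertical below 0.2 rad and angle between the y axis of wedge and the y axis of jig, either way round below 0.2 rad and linear speed of wedge below 0.01 m/s and contact force between wedge and fence above 2 N and ((x of packer_1 in the frame of jig between -0.015 and 0.015 m and y of packer_1 in the frame of heat_sink above 0.002 m and y of packer_1 in the frame of fence below -0.002 m and z of packer_1 in the frame of jig below 0.014 m and angle between packer_1's own z axis and vertical below 0.2 rad and contact force between wedge and packer_1 above 2 N) or (x of packer_2 in the frame of jig between -0.015 and 0.015 m and y of packer_2 in the frame of heat_sink above 0.002 m and y of packer_2 in the frame of fence below -0.002 m and z of packer_2 in the frame of jig below 0.014 m and angle between packer_2's own z axis and vertical below 0.2 rad and contact force between wedge and packer_2 above 2 N) or (x of packer_3 in the frame of jig between -0.015 and 0.015 m and y of packer_3 in the frame of heat_sink above 0.002 m and y of packer_3 in the frame of fence below -0.002 m and z of packer_3 in the frame of jig below 0.014 m and angle between packer_3's own z axis and vertical below 0.2 rad and contact force between wedge and packer_3 above 2 N)) and ((x of packer_1 in the frame of jig between -0.015 and 0.015 m and y of packer_1 in the frame of heat_sink above 0.002 m and y of packer_1 in the frame of fence below -0.002 m and z of packer_1 in the frame of jig below 0.014 m and angle between packer_1's own z axis and vertical below 0.2 rad and contact force between packer_1 and heat_sink above 2 N) or (x of packer_2 in the frame of jig between -0.015 and 0.015 m and y of packer_2 in the frame of heat_sink above 0.002 m and y of packer_2 in the frame of fence below -0.002 m and z of packer_2 in the frame of jig below 0.014 m and angle between packer_2's own z axis and vertical below 0.2 rad and contact force between packer_2 and heat_sink above 2 N) or (x of packer_3 in the frame of jig between -0.015 and 0.015 m and y of packer_3 in the frame of heat_sink above 0.002 m and y of packer_3 in the frame of fence below -0.002 m and z of packer_3 in the frame of jig below 0.014 m and angle between packer_3's own z axis and vertical below 0.2 rad and contact force between packer_3 and heat_sink above 2 N)) and contact force between the fingers and wedge above 3 N); the arm keeps its last pose, push and grip.
It fails at once if the multimeter is pushed more than 30 mm away (distance of multimeter from where it was at the start of the episode above 0.03 m).
It fails at once if the tape_black is pushed more than 30 mm away (distance of tape_black from where it was at the start of the episode above 0.03 m).
It fails at once if the driver_yellow is pushed more than 30 mm away (distance of driver_yellow from where it was at the start of the episode above 0.03 m).
It fails at once if the bin_caps is pushed more than 30 mm away (distance of bin_caps from where it was at the start of the episode above 0.03 m).
It also fails if it takes over 72 s, if anything falls off the work surface, if the arm or the gripper's body presses on something with over 40 N, if the wrist force passes 120 N, or if a joint passes its speed limit or range.

### The arm

A 7-joint arm with a two-finger parallel gripper is mounted at the origin on a cart in front of the work surface, level with it; the furniture and walls round the work are solid. World frame = base frame: x ahead of the robot, y to its left, z up, the work surface at z = 0. Lengths are in mm, angles in rad, forces in N, time in s.
With the tool pointing down it reaches from about 400 to 875 mm from the base axis. Payload 19.3 kg.
Tool frame: the origin (TCP) lies midway between the tips of the shut fingers; the grasp point (between the pads) lies 19 mm behind it (arm.grip_point_offset is the distance from the TCP to the grasp point, in mm); z points along the fingers, y is the line along which they close (so a half turn about z gives the same grasp; the last joint's range is limited). The gripper opens to 85 mm and grips with 20 to 120 N. Pads are 22 mm wide; open, the fingers measure 114 mm over their backs; the gripper's body (76 mm by 85 mm) begins 54 mm behind the grasp point. The pads swing forward as they close: fully open they stand 13 mm farther back than shut.
Start: joints at [-1.291, 0.521, -0.036, 1.599, 0.021, 1.021, -0.113], TCP at [214.212, 587.135, 231.291] pointing down, gripper open.
Joint ranges: [-2.91, 2.91], [-0.3, 2.13], [-1.5, 1.42], [0.17, 2.43], [-1.26, 4.41], [0.16, 1.93], [-2.52, 2.52]. Speed limits (rad/s): [1.89, 1.89, 2.39, 2.39, 3.01, 3.01, 3.01].

### API

Orientations are given as [roll, pitch, yaw] about the fixed x, y, z axes, in that order (R = Rz(yaw) Ry(pitch) Rx(roll)).
In Python, from plant import arm gives the robot as it stands.
- The arm moves only by the tool apply_moves, never from a script. Its argument "moves" is text: rows parted by semicolons, each of 7 numbers parted by spaces: the opening in per cent of the stroke, from 0 (shut) to 100 (fully open), then the shift along the world's x, y, z in mm, then the turn, a rotation vector about the world's x, y, z in degrees. In form: hand dx dy dz wx wy wz; .... A call has 1 to 20 rows; each row is the pose to reach, as a shift and turn from the pose commanded when the call began; what a row does not reach only later rows make up. A row lasts 1/8 s, in which the tool goes at most 62.5 mm and 10.7 degrees, less where a joint would pass 70% of its speed; a pose out of reach is approached as far as the arm can. A call with a gripper value outside its range is refused whole. The fingers move at their own pace and stop on an object; "grip_force" is the grip in N (left out, the last holds). Time passes only in rows, so rows that repeat a pose let the fingers close. It gives the time, the measured TCP pose, the force, the opening and the grip force at its end, in the units of the state.
- arm.observe(): the state, without advancing time (a new reading comes with each control period).
- arm.snapshot(name): name is "scene" or "top"; returns the picture (480x640x3 uint8, red, green, blue); there is no depth.
- arm.camera_model(name): a dict with "fx", "fy", "cx", "cy" (pixels), "dist" ([k1, k2, p1, p2, k3] as OpenCV has them; the pictures are not rectified), "rvec" (rotation vector, rad) and "tvec" (3), from world to camera coordinates, as OpenCV has them. Camera axes: x right, y down, z forward; pixel columns grow to the right and rows downward; lengths in mm; the calibration is good to about 2 mm. A picture is of the moment at which its call begins. camera_model takes no time and is no camera call.
- arm.finish_job(): hands the job in; it is judged then, once.
Trained networks look in the newest picture that a camera, given by its name, has taken for a name from the list of things; names that differ only in an ending like _2 or _b are one class to them, and where a whole thing is asked for, a point or a joint stands for the part that bears it (a point fixed in the world has none). Each returns a list of dicts, best first, with "score" (0 to 1); they miss things now and then, are a little off and sometimes report something else, mostly with a low value. They report only what shows in the picture. A call takes as long as a camera call.
- arm.boxes_of(camera, thing): "at" ([x, y, z] in mm, in world coordinates, good to about 4 mm: the middle of the surface that is visible of it).
- arm.silhouettes(camera, thing): "region" (480x640 bool, what is visible of it).
The state is a dict: "t": time; "qpos": joint angles; "qvel": joint speeds; "joint_torque": joint torques, N m; "ee_pos": TCP position; "tool_rot": TCP orientation; "force": force on the tool from outside, world axes, zero at the start; "wrist_torque": the same for the moment, N m; "finger_gap": finger opening in mm; "grip_force": force on a finger pad.
Only numpy, scipy, OpenCV 4.12 (cv2) and the standard library are available. Lean on these libraries where they do the work, as an engineer would, in place of code of your own. Each camera call takes 0.05 s, during which the arm holds its last target. There are 200 camera calls.

## Working session

There is one attempt and no reset: what is moved stays moved. The work goes in short steps, Python scripts to look and compute and a tool call to move; the robot and the scene stay as the last step left them, time stands still between calls to the robot, and variables do not carry over. Pictures are saved under pics/ and viewed, at most 10 in all, crops included, and the job is handed in when it is done.

Besides the shell and the picture viewer there is one more tool, called after "Request:" as name(argument=value, ...) on one line, values as JSON. apply_moves: Moves the arm, as the interface text tells. Its arguments: {"type":"object","properties":{"moves":{"type":"string"},"grip_force":{"type":"number"}},"required":["moves"]}

```bash
mkdir -p pics; ls
python3 - <<'E'
from plant import arm
import cv2
for c in ("scene","top"):
    im=arm.snapshot(c); cv2.imwrite(f"pics/{c}0.png",im[:,:,::-1])
    m=arm.camera_model(c); print(c,m)
    for t in ("jig","fence","heat_sink","rack","packer_1","wedge","multimeter"):
        print(t,[(round(d["score"],2),[round(float(v)) for v in d["at"]]) for d in arm.boxes_of(c,t)][:5])
print(arm.observe())
E
```

```text
pics
scene {'fx': 459.47672624973603, 'fy': 459.47672624973603, 'cx': 320.3622943046179, 'cy': 239.9914235592751, 'dist': array([0.02028406, 0.        , 0.        , 0.        , 0.        ]), 'rvec': array([ 1.99973113, -0.58645297,  0.37770623]), 'tvec': array([-469.22064717,  145.14919223,  649.53713471])}
jig []
fence [(0.63, [514, 187, 51])]
heat_sink [(0.73, [512, 129, 42])]
rack [(0.96, [418, -284, 26]), (0.67, [661, -245, 23])]
packer_1 [(0.88, [435, -218, 74]), (0.68, [428, -245, 70]), (0.63, [431, -277, 54]), (0.32, [508, 123, 34])]
wedge [(0.88, [440, -192, 74])]
multimeter [(0.91, [688, 159, 28])]
top {'fx': 440.7823872638515, 'fy': 440.7823872638515, 'cx': 325.17450518572207, 'cy': 234.73232527503154, 'dist': array([-0.02792249,  0.        ,  0.        ,  0.        ,  0.        ]), 'rvec': array([ 2.17276012, -2.14195561,  0.21198262]), 'tvec': array([-59.83391527, 520.55644754, 838.75849945])}
jig [(0.81, [511, 139, 9]), (0.27, [450, -182, 66])]
fence [(0.86, [526, 185, 61])]
heat_sink [(0.69, [516, 138, 50]), (0.17, [662, -254, 17])]
rack [(0.98, [436, -222, 34])]
packer
[... 195 characters left out ...]
([-1.29120239,  0.5213661 , -0.03629339,  1.59948546,  0.0211937 ,
        1.02106402, -0.11281726]), 'qvel': array([ 1.43679504e-03,  1.77398274e-03, -7.18281632e-04,  4.59939640e-04,
       -5.73571067e-05,  7.57714743e-04, -1.10289807e-03]), 'joint_torque': array([-5.35780255e-04, -9.26807070e+01,  1.97755337e+00, -3.70251560e+01,
        1.78678549e-02,  1.65557660e-03,  4.35366201e-05]), 'ee_pos': array([214.21800228, 587.15717503, 231.31720188]), 'tool_rot': array([ 3.14153167e+00, -8.98874802e-06,  2.79172926e+00]), 'force': array([-0.46896815, -0.49804783,  0.32426239]), 'wrist_torque': array([-0.01579199, -0.00596089,  0.0051011 ]), 'grip_force': 0.0, 'finger_gap': 85.4547979200848}
```

View pics/scene0.png

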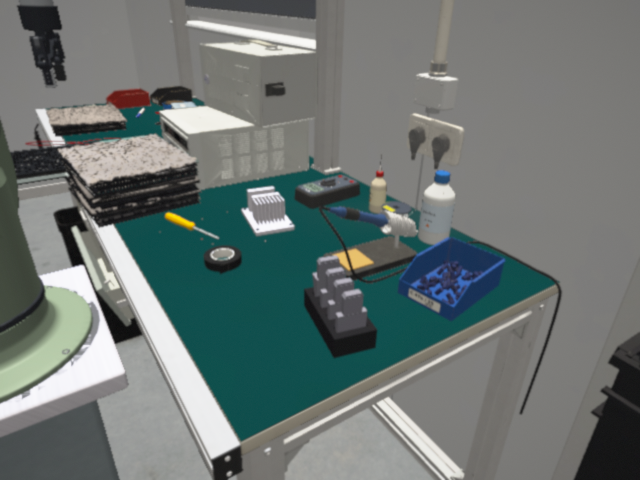

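View pics/top0.png

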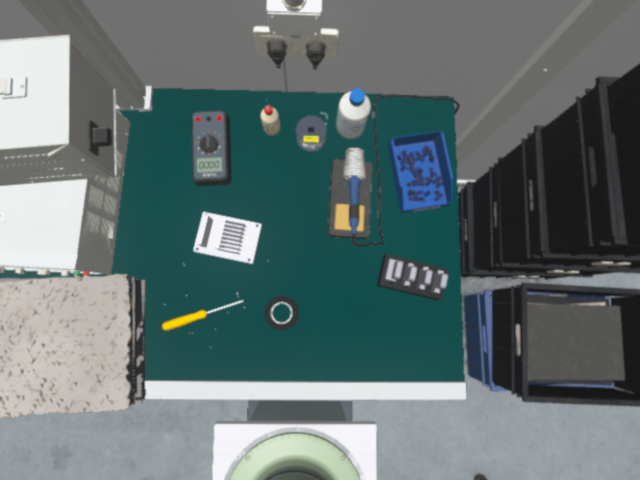

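Run:
```python
import cv2,numpy as np
t=cv2.imread("pics/top0.png");s=cv2.imread("pics/scene0.png")
c=lambda im,x,y,w,h:cv2.resize(im[y:y+h,x:x+w],(400,300),interpolation=cv2.INTER_CUBIC)
m=np.vstack([np.hstack([c(t,188,205,80,60),c(t,374,247,80,60)]),np.hstack([c(s,230,180,80,60),c(s,282,245,128,108)])])
cv2.imwrite("pics/mos.png",m)
```

```text
(no output)
```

View pics/mos.png

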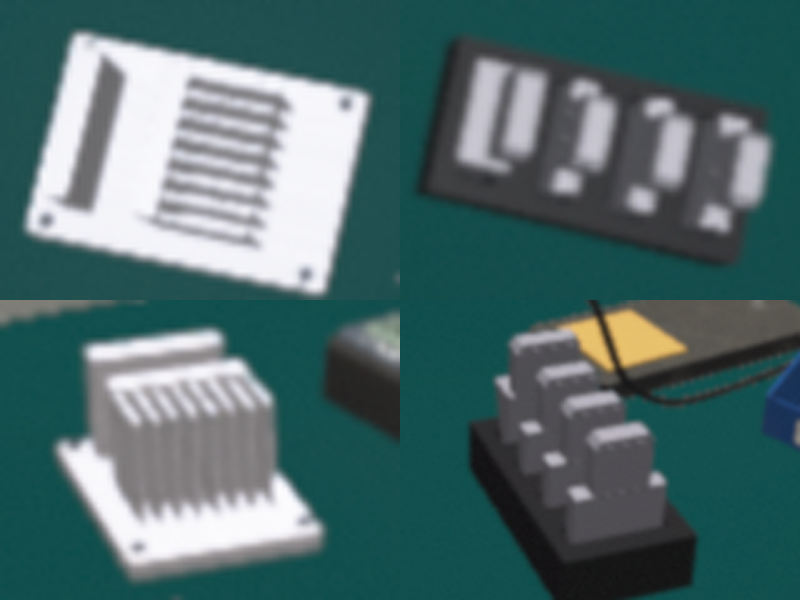

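Run:
```python
import cv2,numpy as np
t=cv2.imread("pics/top0.png");s=cv2.imread("pics/scene0.png")
def c(im,x,y,w,h,W):
    z=cv2.resize(im[y:y+h,x:x+w],(W,600),interpolation=cv2.INTER_CUBIC).astype(float).mean(2)
    z=z.clip(90,255); r=(z-90)/165; return (255*r**2.5).astype('uint8')
cv2.imwrite("pics/enh.png",np.hstack([c(t,195,207,40,60,400),c(s,244,184,40,60,400)]))
```

```text
(no output)
```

View pics/enh.png

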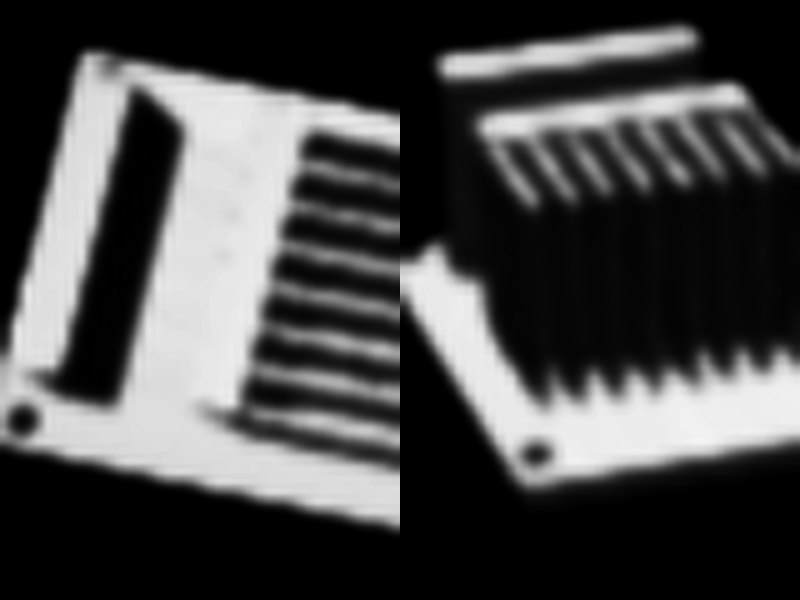

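```bash
cat > h.py <<'E'
import numpy as np,cv2
from plant import arm
C={c:arm.camera_model(c) for c in("scene","top")}
def proj(c,P):
    m=C[c];K=np.array([[m["fx"],0,m["cx"]],[0,m["fy"],m["cy"]],[0,0,1]])
    return cv2.projectPoints(np.array(P,float).reshape(-1,3),m["rvec"],m["tvec"],K,m["dist"])[0].reshape(-1,2)
def W(p,L):
    c,s=np.cos(p[2]),np.sin(p[2]);L=np.array(L,float).reshape(-1,3)
    return np.c_[p[0]+c*L[:,0]-s*L[:,1],p[1]+s*L[:,0]+c*L[:,1],L[:,2]]
E
cat > fit.py <<'E'
from h import *
from scipy.optimize import least_squares
T=lambda a,b:(195+a/10,207+b/10)
S=lambda a,b:(244+(a-400)/10,184+b/10)
M=lambda a,b:(188+a/5,205+b/5); MS=lambda a,b:(230+a/5,180+(b-300)/5)
def obs(p):
    f,s=p[3],p[4]
    return [("top",(42,62,10),M(78,33)),("top",(42,-62,10),M(370,95)),("top",(-42,-62,10),M(325,293)),("top",(-42,62,10),M(25,233)),
     ("scene",(-42,-62,10),S(522,482)),("scene",(42,-62,10),MS(322,540)),
     ("top",(30,f,10),T(183,130)),("top",(-30,f,10),T(118,408)),("top",(30,f,60),T(135,85)),("top",(-30,f,60),T(62,372)),
     ("scene",(-30,f,60),S(442,78)),("scene",(30,f,60),S(695,48)),
     ("scene",(-30,s,60),S(480,118)),("scene",(30,s,60),S(738,86)),("top",(-30,s,60),T(203,405)),
     ("scene",(-30,s-45,60),S(532,207))]
def r(p):
    return np.ravel([proj(c,W(p,L))[0]-np.array(q)-(p[5:7] if c=="scene" else 0) for c,L,q in obs(p)]+[p[5:7]*.5])
x=least_squares(r,[520,150,-.2,35,10,0,0],loss="soft_l1")
print(np.round(x.x,2),"gap",x.x[3]-x.x[4]);print(np.round(r(x.x).reshape(-1,2),1).tolist())
# rack
R=lambda a,b:(374+(a-400)/5,247+b/5); RS=lambda a,b:(282+(a-400)*.32,245+(b-300)*.36)
# tab tops (scene view) : packers z=8+82=90, wedge 94
def ro(p):
    o=[("top",(32,64,33),R(455,38)),("top",(32,-64,33),R(768,108)),("top",(-32,-64,33),R(735,263)),("top",(-32,64,33),R(423,193)),
     ("scene",(-32,-64,33),RS(565,562)),("scene",(32,-64,33),RS(694,534)),("scene",(-32,64,33),RS(470,423))]
    return o
def rr(p): return np.ravel([proj(c,W(p,L))[0]-np.array(q)-(p[3:5] if c=="scene" else 0) for c,L,q in ro(p)]+[p[3:5]*.5])
y=least_squares(rr,[430,-230,-.2,0,0],loss="soft_l1")
print(np.round(y.x,3));print(np.round(rr(y.x).reshape(-1,2),1).tolist())
for k,(yy,z,w) in enumerate([(-45,90,14),(-15,90,14),(15,90,14),(45,94,17)]):
    print(k,W(y.x,(0,yy,0))[0].round(1),"scene px of tab top corners",[((a-282)/.32+400,(b-245)/.36+300) for a,b in proj("scene",W(y.x,[(-w+3,yy-5,z),(w-3,yy-5,z)])).round(1)])
E
python3 fit.py
```

```text
[ 5.1724e+02  1.4613e+02 -1.9000e-01  3.7200e+01  9.2500e+00 -2.2000e-01
 -3.0000e-02] gap 27.950187133574538
[[-0.2, 0.2], [0.0, -0.1], [-0.0, -0.1], [0.5, -0.3], [-0.3, 0.5], [0.2, -1.7], [0.4, -0.2], [-0.0, 0.2], [-0.1, -0.6], [-0.2, 0.5], [-0.3, 0.1], [0.8, -0.4], [-0.7, 0.7], [0.4, 0.3], [-0.2, 0.2], [-0.2, -0.1], [-0.1, -0.0]]
[ 4.40027e+02 -2.30195e+02 -2.15000e-01 -5.16000e-01  2.63000e-01]
[[0.3, -0.3], [-0.8, 0.1], [-0.0, 0.2], [0.2, -0.2], [-0.2, 0.3], [1.0, 0.1], [-0.9, -0.4], [-0.3, 0.1]]
0 [ 430.4 -274.2    0. ] scene px of tab top corners [(np.float64(600.3125), np.float64(442.5)), (np.float64(647.1875), np.float64(433.88888888888886))]
1 [ 436.8 -244.8    0. ] scene px of tab top corners [(np.float64(572.8125), np.float64(409.72222222222223)), (np.float64(618.125), np.float64(401.66666666666674))]
2 [ 443.2 -215.5    0. ] scene px of tab top corners [(np.float64(547.5), np.float64(379.1666666666667)), (np.float64(591.5625), np.float64(371.6666666666667))]
3 [ 449.6 -186.2    0. ] scene px of tab top corners [(np.float64(518.125), np.float64(345.2777777777778)), (np.float64(572.5), np.float64(336.66666666666663))]
```

Request:
apply_moves(moves="100 30 -55 10 0 0 -8; 100 60 -110 20 0 0 -18; 100 90 -165 20 0 0 -28; 100 120 -220 20 0 0 -38; 100 150 -275 20 0 0 -48; 100 180 -330 20 0 0 -58; 80 206 -387 20 0 0 -68; 80 210 -446 20 0 0 -78; 70 213 -505 20 0 0 -82.3; 70 217 -565 20 0 0 -82.3; 70 220 -625 20 0 0 -82.3; 70 223 -685 20 0 0 -82.3; 70 226 -745 20 0 0 -82.3; 70 229 -802.6 0 0 0 -82.3; 70 229 -802.6 -50 0 0 -82.3; 70 229 -802.6 -100 0 0 -82.3; 70 229 -802.6 -111 0 0 -82.3; 70 229 -802.6 -111 0 0 -82.3", grip_force=40)

```text
t: 3.05
ee_pos: [443.4, -215.7, 120.9]
tool_rot: [-3.141, 0.0, 1.355]
force: [0.1, -0.3, 1.1]
finger_gap: 59.6
grip_force: 0.0
```

Run:
```python
from h import *
o=arm.observe();print(o["t"],o["ee_pos"],o["tool_rot"],o["qpos"].round(2),o["finger_gap"])
a=arm.snapshot("scene");b=arm.snapshot("top")
m=np.hstack([cv2.resize(a[180:380,280:420],(400,571)),cv2.resize(b[210:350,360:458],(400,571))])
cv2.imwrite("pics/hov.png",m[:,:,::-1])
```

```text
3.05 [ 443.3978843  -215.66425439  120.93922135] [-3.14147320e+00  7.75135732e-05  1.35524683e+00] [-0.02  0.53  0.48  2.06 -0.4   0.64  0.51] 59.56070460433596
```

View pics/hov.png

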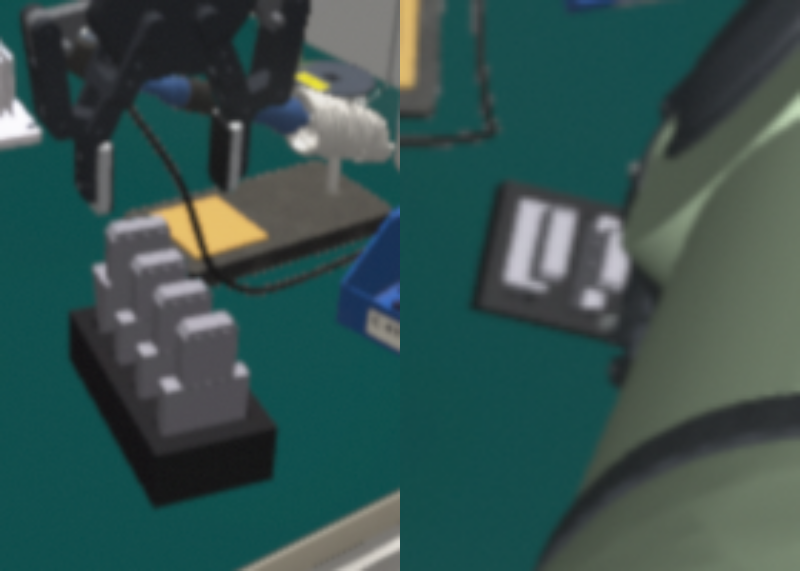

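Request:
apply_moves(moves="70 0 0 -30 0 0 0; 70 0 0 -55 0 0 0; 70 0 0 -61 0 0 0; 70 0 0 -61 0 0 0; 0 0 0 -61 0 0 0; 0 0 0 -61 0 0 0; 0 0 0 -61 0 0 0; 0 0 0 -61 0 0 0; 0 0 0 -61 0 0 0; 0 0 0 -61 0 0 0", grip_force=40)

```text
t: 4.4
ee_pos: [443.8, -215.7, 60.2]
tool_rot: [3.14, -0.0, 1.355]
force: [-1.1, 0.3, 11.8]
finger_gap: 27.3
grip_force: 38.8
```

Request:
apply_moves(moves="0 0 0 30 0 0 0; 0 0 0 80 0 0 0; 0 0 0 130 0 0 0; 0 0 0 170 0 0 0; 0 15 60 170 0 0 0; 0 27 120 170 0 0 0; 0 39 180 170 0 0 1.4; 0 51 240 170 0 0 1.4; 0 63 300 170 0 0 1.4; 0 74 355 170 0 0 1.4; 0 77.8 384.6 170 0 0 1.4; 0 77.8 384.6 120 0 0 1.4; 0 77.8 384.6 70 0 0 1.4; 0 77.8 384.6 70 0 0 1.4; 0 77.8 384.6 70 0 0 1.4")

```text
t: 6.28
ee_pos: [521.9, 169.1, 131.1]
tool_rot: [3.14, -0.001, 1.379]
force: [0.0, -0.7, 0.6]
finger_gap: 27.2
grip_force: 40.2
```

Run:
```python
from h import *
o=arm.observe();print(o["t"],o["ee_pos"],o["tool_rot"],o["finger_gap"])
a=arm.snapshot("scene");b=arm.snapshot("top")
m=np.hstack([cv2.resize(a[150:250,220:300],(400,500),interpolation=2),cv2.resize(b[190:290,180:260],(400,500),interpolation=2)])
cv2.imwrite("pics/hov2.png",m[:,:,::-1])
```

```text
6.275 [521.85807548 169.08287211 131.10959051] [ 3.14024405e+00 -8.12458177e-04  1.37928242e+00] 27.17314256108442
```

View pics/hov2.png

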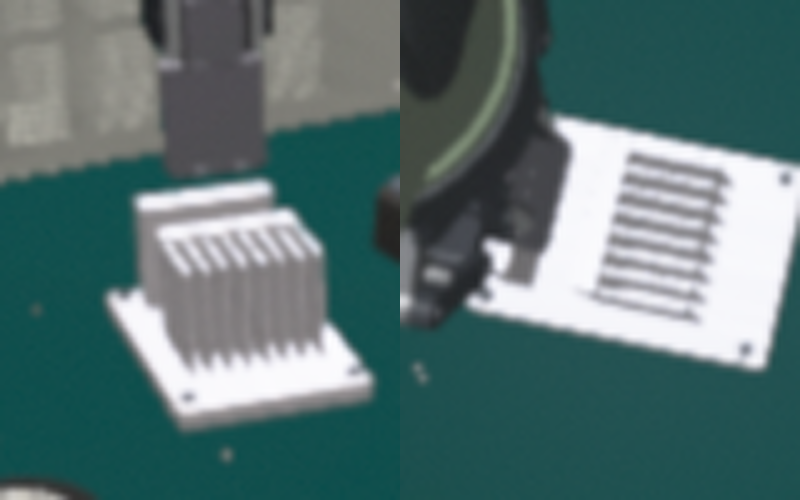

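Request:
apply_moves(moves="0 0 0 -12 0 0 0; 0 0 0 -18 0 0 0; 0 0 0 -24 0 0 0; 0 0 0 -24 0 0 0")

```text
t: 6.88
ee_pos: [520.8, 169.0, 104.8]
tool_rot: [-3.141, 0.001, 1.38]
force: [0.0, -0.0, -0.7]
finger_gap: 27.3
grip_force: 40.2
```

Request:
apply_moves(moves="0 0 0 -15 0 0 0; 0 0 0 -30 0 0 0; 0 0 0 -40 0 0 0; 0 0 0 -43 0 0 0; 0 0 0 -43 0 0 0")

```text
t: 7.5
ee_pos: [520.9, 169.0, 62.2]
tool_rot: [-3.141, 0.0, 1.38]
force: [-1.8, -0.9, 2.1]
finger_gap: 26.9
grip_force: 40.6
```

Request:
apply_moves(moves="0 -0.6 -2.9 1 0 0 0; 0 -1.1 -5.9 1 0 0 0; 0 -1.3 -6.9 1 0 0 0; 0 -1.5 -7.9 1 0 0 0; 0 -1.5 -7.9 1 0 0 0")

```text
t: 8.12
ee_pos: [520.1, 163.7, 63.5]
tool_rot: [3.141, -0.003, 1.382]
force: [2.2, 15.9, -5.1]
finger_gap: 27.4
grip_force: 39.8
```

Request:
apply_moves(moves="0 0.8 4 0 0 0 0; 0 1.6 8 0 0 0 0; 0 2.2 11.5 0 0 0 0; 0 2.5 13 0 0 0 0; 0 2.7 14 0 0 0 0; 0 2.7 14 0 0 0 0")

```text
t: 8.88
ee_pos: [522.2, 175.2, 63.3]
tool_rot: [-3.142, 0.0, 1.38]
force: [1.4, -0.2, -1.3]
finger_gap: 27.4
grip_force: 40.4
```

Request:
apply_moves(moves="0 0.3 1.5 0 0 0 0; 0 0.6 3 0 0 0 0; 0 0.9 4.5 0 0 0 0; 0 0.9 4.5 0 0 0 0")

```text
t: 9.38
ee_pos: [523.0, 179.0, 63.3]
tool_rot: [-3.141, 0.001, 1.379]
force: [-1.6, -3.8, 2.6]
finger_gap: 27.1
grip_force: 40.7
```

Request:
apply_moves(moves="0 0.2 1 0 0 0 0; 0 0.4 2 0 0 0 0; 0 0.4 2 0 0 0 0; 0 0.4 2 0 0 0 0")

```text
t: 9.88
ee_pos: [523.1, 179.2, 63.3]
tool_rot: [-3.141, 0.003, 1.378]
force: [-3.4, -14.4, 7.3]
finger_gap: 27.1
grip_force: 41.3
```

Request:
apply_moves(moves="0 -1 -5 0 0 0 0; 0 -2 -10 0 0 0 0; 0 -2.6 -14 0 0 0 0; 0 -3 -16 0 0 0 0; 0 -3.2 -17.5 0 0 0 0; 0 -3.2 -17.5 0 0 0 0; 0 -3.2 -17.5 0 0 0 0")

```text
t: 10.75
ee_pos: [520.3, 164.3, 63.3]
tool_rot: [-3.142, 0.0, 1.38]
force: [-0.1, -0.0, -0.2]
finger_gap: 27.0
grip_force: 40.4
```

Request:
apply_moves(moves="0 -0.2 -1 0 0 0 0; 0 -0.4 -2 0 0 0 0; 0 -0.4 -2 0 0 0 0")

```text
t: 11.12
ee_pos: [520.2, 163.9, 63.4]
tool_rot: [3.141, -0.002, 1.381]
force: [2.3, 8.8, -4.2]
finger_gap: 27.3
grip_force: 39.9
```

Request:
apply_moves(moves="0 0.3 1.6 0 0 0 0; 0 0.3 1.6 -1 0 0 0; 0 0.3 1.6 -2 0 0 0; 0 0.3 1.6 -2 0 0 0")

```text
t: 11.62
ee_pos: [520.6, 164.1, 62.2]
tool_rot: [3.141, -0.001, 1.38]
force: [-4.2, 2.2, 20.5]
finger_gap: 27.4
grip_force: 42.7
```

Request:
apply_moves(moves="0 0 0 0.8 0 0 0; 45 0 0 0.8 0 0 0; 55 0 0 0.8 0 0 0; 60 0 0 1 0 0 0; 60 0 0 1 0 0 0; 60 0 0 15 0 0 0; 60 0 0 40 0 0 0; 60 0 0 90 0 0 0; 60 0 0 140 0 0 0; 60 -12 -60 168 0 0 0; 60 -24 -120 168 0 0 0; 60 -36 -180 168 0 0 0; 60 -48 -240 168 0 0 0; 60 -60 -300 168 0 0 -1.4; 60 -68 -340 168 0 0 -1.4; 60 -70.9 -350.2 150 0 0 -1.4; 60 -70.9 -350.2 100 0 0 -1.4; 60 -70.9 -350.2 70 0 0 -1.4; 60 -70.9 -350.2 70 0 0 -1.4")

```text
t: 14.0
ee_pos: [448.4, -186.3, 130.8]
tool_rot: [-3.139, 0.0, 1.355]
force: [0.6, -0.4, 0.8]
finger_gap: 51.3
grip_force: 0.0
```

Run:
```python
from h import *
o=arm.observe();print(o["t"],o["ee_pos"],o["tool_rot"],o["finger_gap"])
a=arm.snapshot("scene");b=arm.snapshot("top")
m=np.hstack([cv2.resize(a[160:240,235:299],(400,500),interpolation=2),cv2.resize(b[200:280,190:254],(400,500),interpolation=2)])
cv2.imwrite("pics/pk.png",m[:,:,::-1])
```

```text
14.0 [ 448.37830403 -186.32877436  130.75608274] [-3.13893051e+00  3.62230887e-05  1.35478714e+00] 51.30300545440634
```

View pics/pk.png

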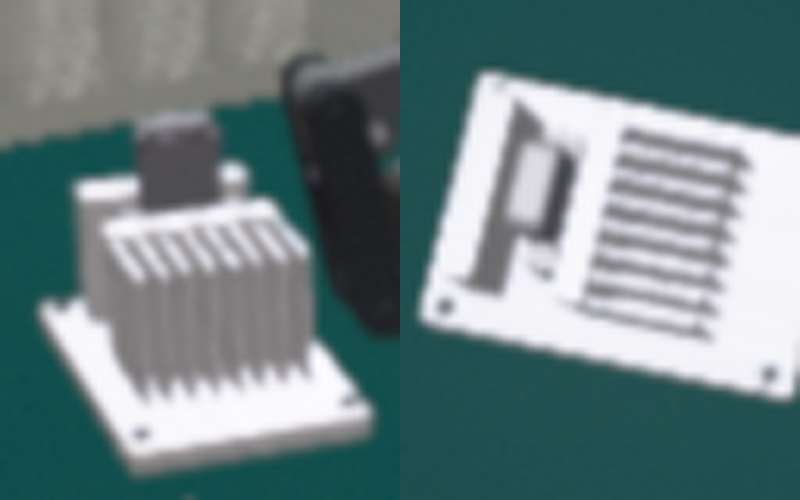

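Run:
```python
from h import *
from scipy.optimize import fsolve
def un(px,z): return fsolve(lambda q:proj("top",(q[0],q[1],z))[0]-px,[480,0])
def loc(p,xy):
    d=np.array(xy)-p[:2];c,s=np.cos(p[2]),np.sin(p[2]);return (c*d[0]+s*d[1],-s*d[0]+c*d[1])
J=(517.24,146.13,-.19);R=(440,-230.2,-.215)
for n,p,px,z in(("pk",J,(210.8,229.9),92),("wedge",R,(399.4,269.6),94),("k2",R,(413.9,273.6),90),("k1",R,(429.6,277.8),90),("k0",R,(445,281.6),90)):
    w=un(px,z);print(n,w.round(1),np.round(loc(p,w),1))
```

```text
pk [518.9 163.7] [-1.7 17.6]
wedge [ 449.5 -190. ] [ 0.7 41.3]
k2 [ 442.7 -218.3] [ 0.1 12.2]
k1 [ 435.2 -248. ] [ -0.9 -18.4]
k0 [ 428.4 -277.2] [ -1.3 -48.4]
```

Request:
apply_moves(moves="60 1 -1.5 -30 0 0 0; 60 1 -1.5 -55 0 0 0; 60 1 -1.5 -65 0 0 0; 60 1 -1.5 -65 0 0 0; 0 1 -1.5 -65 0 0 0; 0 1 -1.5 -65 0 0 0; 0 1 -1.5 -65 0 0 0; 0 1 -1.5 -65 0 0 0; 0 1 -1.5 -65 0 0 0", grip_force=80)

```text
t: 15.22
ee_pos: [451.0, -188.1, 67.6]
tool_rot: [3.14, -0.0, 1.355]
force: [-1.5, 0.0, 13.4]
finger_gap: 32.2
grip_force: 78.1
```

Request:
apply_moves(moves="0 0 0 30 0 0 0; 0 0 0 80 0 0 0; 0 0 0 130 0 0 0; 0 0 0 163 0 0 0; 0 12 60 163 0 0 0; 0 24 120 163 0 0 0; 0 36 180 163 0 0 1.4; 0 48 240 163 0 0 1.4; 0 60 300 163 0 0 1.4; 0 70 350 163 0 0 1.4; 0 71.9 363.7 160 0 0 1.4; 0 71.9 363.7 110 0 0 1.4; 0 71.9 363.7 65 0 0 1.4; 0 71.9 363.7 62 0 0 1.4; 0 71.9 363.7 62 0 0 1.4")

```text
t: 17.1
ee_pos: [522.9, 175.4, 129.9]
tool_rot: [3.14, -0.001, 1.379]
force: [1.0, -0.2, -0.2]
finger_gap: 32.0
grip_force: 79.7
```

Run:
```python
from h import *
o=arm.observe();print(o["t"],o["ee_pos"],o["tool_rot"],o["finger_gap"])
a=arm.snapshot("scene")
cv2.imwrite("pics/wg.png",cv2.resize(a[140:240,225:305],(480,600),interpolation=2)[:,:,::-1])
```

```text
17.1 [522.94782016 175.44942157 129.87355465] [ 3.14040252e+00 -5.64707896e-04  1.37897247e+00] 31.97899037767031
```

View pics/wg.png

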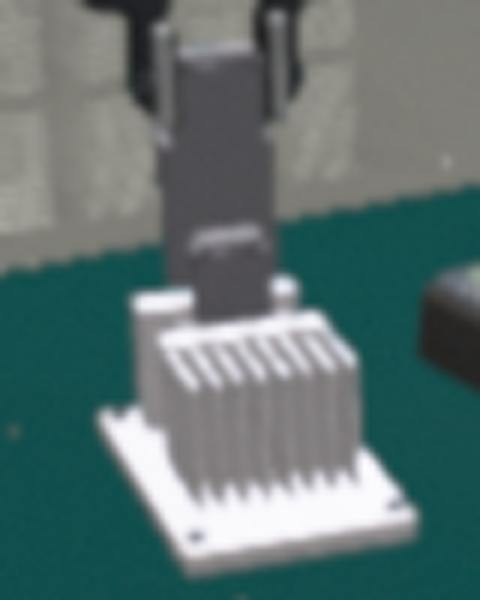

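Request:
apply_moves(moves="0 0 0 -8 0 0 0; 0 0 0 -16 0 0 0; 0 0 0 -23 0 0 0; 0 0 0 -30 0 0 0; 0 0 0 -30 0 0 0")

```text
t: 17.77
ee_pos: [522.0, 175.7, 97.7]
tool_rot: [-3.141, 0.001, 1.38]
force: [-0.1, 0.7, -0.1]
finger_gap: 32.3
grip_force: 79.7
```

Request:
apply_moves(moves="0 -0.4 -2 0 0 0 0; 0 -0.5 -2.7 -3 0 0 0; 0 -0.5 -2.7 -6 0 0 0; 0 -0.5 -2.7 -9 0 0 0; 0 -0.5 -2.7 -12 0 0 0; 0 -0.5 -2.7 -14 0 0 0; 0 -0.5 -2.7 -14 0 0 0")

```text
t: 18.65
ee_pos: [521.6, 173.1, 84.1]
tool_rot: [-3.141, 0.0, 1.38]
force: [0.8, -0.0, -1.3]
finger_gap: 32.1
grip_force: 79.7
```

Request:
apply_moves(moves="0 0 0 -2 0 0 0; 0 0 0 -4 0 0 0; 0 0 0 -5 0 0 0; 0 0 0 -6 0 0 0; 0 0 0 -6 0 0 0")

```text
t: 19.27
ee_pos: [522.3, 172.7, 80.0]
tool_rot: [3.141, -0.001, 1.379]
force: [-8.6, -3.5, 39.6]
finger_gap: 32.2
grip_force: 84.5
```

Request:
apply_moves(moves="0 0 0 -0.8 0 0 0; 0 0 0 -0.8 0 0 0; 0 0 0 -0.8 0 0 0; 0 0 0 -0.8 0 0 0; 0 0 0 -0.8 0 0 0; 0 0 0 -0.8 0 0 0")

```text
t: 20.02
ee_pos: [522.4, 172.7, 79.6]
tool_rot: [3.14, -0.001, 1.379]
force: [-11.5, -5.2, 48.6]
finger_gap: 32.3
grip_force: 85.3
```

Run:
```python
from h import *
o=arm.observe();print(o["t"],o["ee_pos"],o["force"],o["wrist_torque"],o["finger_gap"])
a=arm.snapshot("scene")
b=arm.snapshot("top")
cv2.imwrite("pics/fin.png",np.hstack([cv2.resize(a[140:240,225:305],(400,500),interpolation=2),cv2.resize(b[190:290,180:260],(400,500),interpolation=2)])[:,:,::-1])
```

```text
20.025 [522.41421552 172.69407493  79.57466357] [-11.47721087  -5.17589431  48.63098358] [-1.03682487  2.72836453  0.25896192] 32.26826385624071
```

View pics/fin.png

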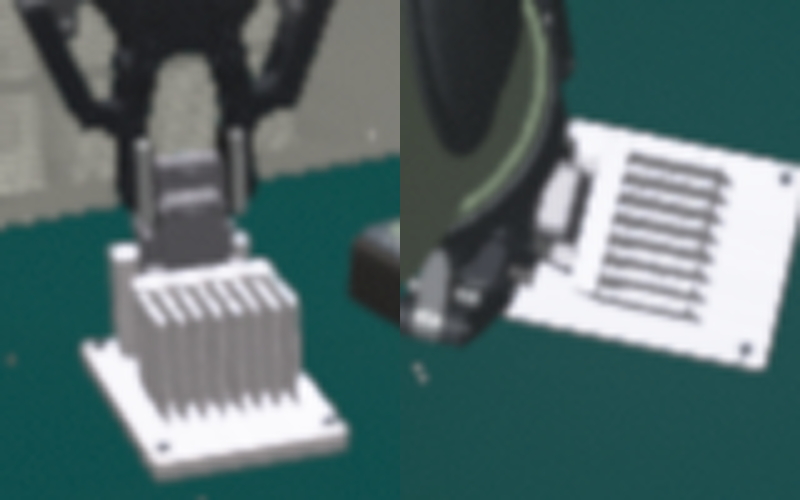

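```bash
python3 -c "
from plant import arm
print(arm.finish_job())"
```

```text
the job is handed in; nothing more can be done
None
```

I handed the job in at about 20 s. One packer stands on the bed against the heat sink. The wedge is jammed between it and the fence at about 49 N of downward push, with its foot an estimated 13 mm above the bed and the gripper still holding it. The gap felt about 25.5 mm wide, so one packer was enough. The judging result was not shown.

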